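Weigh the salvaged parts, then gather them in the tote's red corner

ROBOT

A 6-joint arm with a two-finger parallel gripper is mounted at the origin on the work surface. World frame = base frame: x ahead of the robot, y to its left, z up, the work surface at z = 0. Lengths are in m, angles in rad, forces in N, time in s.
With the tool pointing down it reaches from about 0.3 to 0.775 m from the base axis. Payload 14.6 kg.
Tool frame: the origin (TCP) lies midway between the tips of the shut fingers; the grasp point (between the pads) lies 19 mm behind it (ctrl.grip_depth is the distance from the TCP to the grasp point, in m); z points along the fingers, x is the direction in which the jaws open and shut, and the axes are right-handed (so a half turn about z gives the same grasp; the last joint's range is limited). The gripper opens to 94 mm and grips with 3 to 60 N. Pads are 16 mm wide; open, the fingers measure 119 mm over their backs; the gripper's body (75 mm by 177 mm) begins 78 mm behind the grasp point.
Start: joints at [-1.287, 0.3, 1.521, -0, 1.321, -0.067], TCP at [0.189, -0.516, 0.205] pointing down, gripper open.
Joint ranges: [-3.03, 3.03], [-0.79, 2.21], [0.23, 2.52], [-1.04, 4.18], [0, 3.07], [-2.55, 2.55]. Speed limits (rad/s): [2.22, 2.22, 2.57, 3.14, 3.14, 3.14].

INTERFACE

Orientations are given as [roll, pitch, yaw] about the fixed x, y, z axes, in that order (R = Rz(yaw) Ry(pitch) Rx(roll)).
In Python, from station import ctrl gives the robot as it stands.
- The arm moves only by the tool play_rows, never from a script. Its argument "steps" is a list that holds one entry, the list of rows, each a list of 7 numbers: the shift along the tool's x, y, z in cm, then the turn, a rotation vector about the tool's x, y, z in rad, then the opening, from 0 (shut) to 1 (fully open). In form: [[[x, y, z, ax, ay, az, hand], ...]]. A call has 1 to 20 rows; each row is the pose to reach, as a shift and turn from the pose measured when the call began, along the tool's axes at that moment; what a row does not reach only later rows make up. A row lasts 1/12 s, in which the tool goes at most 41.7 mm and 7.16 degrees, less where a joint would pass 70% of its speed; a pose out of reach is approached as far as the arm can. A call with a gripper value outside its range is refused whole. The fingers move at their own pace and stop on an object; "force" is the grip in N (left out, the last holds). Time passes only in rows, so rows that repeat a pose let the fingers close. It gives the time, the measured TCP pose, the force and the opening at its end, in the units of the state.
- ctrl.get_obs(): the state, without advancing time (a new reading comes with each control period).
- ctrl.camera(name): name is "scene" or "top" or "wrist"; returns a dict with "frame" (400x640x3 uint8, blue, green, red), "fovy" (degrees; the focal length in pixels is half the picture's height over the tangent of half this angle, whatever the lens; pixels are square), "cx", "cy" (the principal point, pixels), "D" ([k1, k2, p1, p2, k3] as OpenCV has them; the pictures are not rectified), "world_to_cam" (4x4, takes a point from world to camera coordinates). Camera axes: x right, y up, looking along -z (the intrinsics and any distortion apply to the point x, -y, -z); pixel columns grow to the right and rows downward; lengths in m; the calibration is good to about 2 mm. A picture is of the moment at which its call begins. There is no depth.
- ctrl.hand_in(): hands the job in, once; it reports no verdict.
The state is a dict: "time_s": time; "qpos": joint angles; "joint_vel": joint speeds; "tau": joint torques, N m; "ee_pos": TCP position; "eef_rot": TCP orientation; "force": force on the tool from outside, world axes, zero at the start; "moment": the same for the moment, N m; "grip_width": finger opening in m.
Only numpy, scipy, OpenCV 4.12 (cv2) and the standard library are available. Lean on these libraries where they do the work, as an engineer would, in place of code of your own. Each camera call takes 0.05 s, during which the arm holds its last target. There are 200 camera calls.

TASK

Put the small grey parts tote on the raised pan of the bench scale so that it stands there level by itself, set down without being dropped and let go, to be weighed. Then pick it up by its handle again, clear of the scale, and tilt it so that all three loose parts slide into its red corner; finish while holding it still, tilted like that in the air with the parts in the red corner (do not put it down). Leave the other things on the bench where they are.

Things in the scene. Friction and masses are not known exactly. Their poses are not given: they have to be found in the camera images.
- tote: light grey open parts tote, 160 mm (its x) by 110 mm (its y) by 45 mm high, floor and walls 3 mm thick, 0.2 to 0.35 kg with its contents; origin at the centre of its underside, z up when level. A rigid black bridge handle spans its middle: two uprights outside the long walls carry a flat bar along the tote's y. Its +x +y corner is lined in red, inside and out (45 mm along each wall). It stands level on the mat at the start, at any yaw.
- tote_handle (a point): centre of the tote's handle bar: 16 mm thick along the tote's x (grip across this), 20 mm high, 110 mm long along the tote's y; 93 mm above the tote's underside. Its lower edge is 38 mm above the tote's rim. Axes as the tote's.
- red_corner (a point): the inner corner of the tote at the red lining, on the inner floor: 77 mm along +x and 52 mm along +y from the tote's middle, 3 mm above its underside
- relay1: blue relay, a smooth block 20 x 16 x 16 mm, loose in the tote; origin at its centre. The parts' smooth cases slide easily (friction about 0.16 to 0.24 on the tote).
- relay2: the second blue relay, same as the first
- capacitor: black capacitor, a smooth cylinder 16 mm in diameter and 26 mm long, along its own x, loose in the tote, lying at the start; origin at its centre
- scale: white bench scale, fixed: base 170 x 150 mm, its top 36 mm above its foot, with a round steel pan of 94 mm diameter on a stem above its middle, top 62 mm above the foot; origin at the centre of its underside, on the mat
- scale_pan (a point): centre of the top face of the scale's pan
- mat: green bench mat under the tote and scale, its top 3 mm above the table; origin at the centre of its underside
- multimeter: orange multimeter, 85 x 175 x 45 mm, loose bystander at the far side of the bench; origin at the centre of its underside
- flux_jar: amber jar, 44 mm in diameter, 50 mm high, loose bystander; origin at the centre of its underside
- screwdriver: yellow-handled screwdriver, 170 mm long, lying on the mat, loose bystander
- solder_spool: metal solder spool standing on its flange, 56 mm in diameter, 45 mm high, loose bystander; origin at the centre of its underside

How it is judged:
On the way:
1. the tote stands level on the scale's pan alone, let go (contact force between tote and scale above 1 N and contact force between tote and the fingers below 0.05 N and contact force between tote and mat below 0.05 N and z of tote in the frame of scale_pan above -0.004 m and angle between tote's own z axis and vertical below 0.08 rad and linear speed of tote below 0.03 m/s), for 0.4 s.
At the end, for the whole second after the job is handed in: The fingers hold the tote still, its red corner more than 85 mm above the table (clear of the scale, touching neither scale nor mat), tilted more than 0.2 rad from level, with the centres of all three parts at rest within 65 mm of the inner red corner (contact force between tote and the fingers above 1 N and contact force between tote and scale below 0.05 N and contact force between tote and mat below 0.05 N and height (world z) of red_corner above 0.085 m and angle between tote's own z axis and vertical above 0.2 rad and linear speed of each of tote, relay1, relay2, capacitor below 0.03 m/s and angular speed of tote below 0.15 rad/s and distance between each of relay1, relay2, capacitor and red_corner below 0.065 m); the arm keeps its last pose, push and grip.
It fails at once if another thing on the bench is shifted by more than 30 mm (distance of any of multimeter, flux_jar, screwdriver, solder_spool from where it was at the start of the episode above 0.03 m).
It fails at once if the tote is dropped: out of the fingers and falling faster than 0.4 m/s (contact force between tote and the fingers below 0.05 N and linear speed of tote above 0.4 m/s).
It also fails if it takes over 58 s, if anything falls off the work surface, if the arm or the gripper's body presses on something with over 40 N, if the wrist force passes 120 N, or if a joint passes its speed limit or range.

## Working session

There is one attempt and no reset: what is moved stays moved. The work goes in short steps, Python scripts to look and compute and a tool call to move; the robot and the scene stay as the last step left them, time stands still between calls to the robot, and variables do not carry over. Pictures are saved under pics/ and viewed, about 8 in all and at most 12, crops included, and the job is handed in when it is done.

Besides the shell and the picture viewer there is one more tool, called after "Request:" as name(argument=value, ...) on one line, values as JSON. play_rows: Moves the arm, as the interface text tells. Its arguments: {"type":"object","properties":{"steps":{"type":"array"},"force":{"type":"number"}},"required":["steps"]}

```bash
mkdir -p pics; ls
cat > h.py <<'E'
import numpy as np, cv2
from scipy.spatial.transform import Rotation as R
from station import ctrl
def K(c):
    f=200/np.tan(np.radians(c["fovy"])/2)
    return np.array([[f,0,c["cx"]],[0,f,c["cy"]],[0,0,1.]])
def ray(c,p):
    u=cv2.undistortPoints(np.array(p,float).reshape(-1,1,2),K(c),np.array(c["D"],float)).reshape(-1,2)
    T=np.array(c["world_to_cam"]); d=np.c_[u[:,0],-u[:,1],-np.ones(len(u))]@T[:3,:3]
    return -T[:3,:3].T@T[:3,3], d
def onz(c,p,z):
    o,d=ray(c,p); return o+d*((z-o[2])/d[:,2])[:,None]
def tri(c1,p1,c2,p2):
    o1,d1=ray(c1,p1);o2,d2=ray(c2,p2);d1=d1[0];d2=d2[0]
    s=np.linalg.lstsq(np.c_[d1,-d2],o2-o1,rcond=None)[0]
    a=o1+d1*s[0];b=o2+d2*s[1]; return (a+b)/2,np.linalg.norm(a-b)
E
python3 - <<'E'
from h import *
import pickle
d={}
for n in("top","scene"):
    d[n]=ctrl.camera(n); cv2.imwrite(f"pics/{n}0.png",d[n]["frame"])
    c=d[n];print(n,c["fovy"],c["cx"],c["cy"],c["D"],ray(c,[[320,200]]))
pickle.dump(d,open("c0.pkl","wb")); print(ctrl.get_obs(),ctrl.grip_depth)
E
```

```text
pics
top 55.89525738693865 322.8661304663347 195.52154756208884 [-0.0529199  0.         0.         0.         0.       ] (array([0.44776597, 0.09135905, 0.97906012]), array([[ 0.16420155, -0.02979187, -0.9860777 ]]))
scene 48.571898502002114 326.1580427666317 208.411856653754 [0.03695305 0.         0.         0.         0.        ] (array([ 1.03591194, -0.51044651,  0.95397511]), array([[-0.39677931,  0.51788136, -0.75823364]]))
{'time_s': 0.1, 'qpos': array([-1.28664143e+00,  3.00396861e-01,  1.52148719e+00, -5.11884255e-06,
        1.32073260e+00, -6.66091537e-02]), 'joint_vel': array([-5.78954683e-04, -2.11504443e-03, -1.77223671e-03, -9.52423025e-05,
        3.70862757e-04,  2.56787718e-04]), 'tau': array([ 2.19772287e-04, -5.32644296e+01, -3.53284335e+01,  7.08144461e-02,
        2.35041976e-02, -4.07188190e-05]), 'ee_pos': array([ 0.18891473, -0.51629136,  0.20496678]), 'eef_rot': array([-3.14152944e+00,  1.02205503e-03, -1.22003098e+00]), 'force': array([ 0.18034629, -0.03408946, -0.23540836]), 'moment': array([-0.04194669, -0.02615135,  0.01437884]), 'grip_width': 0.09380611952322643} 0.0188
```

View pics/top0.png

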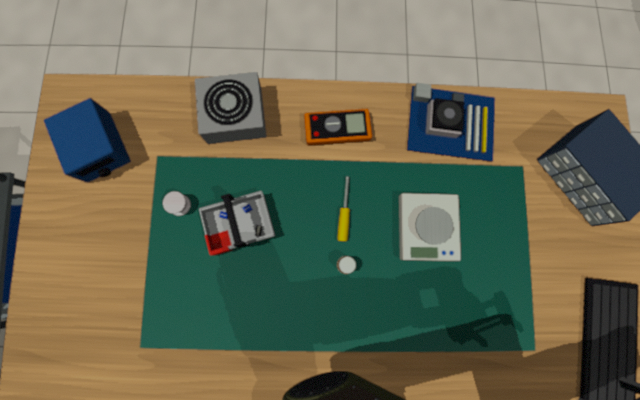

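View pics/scene0.png

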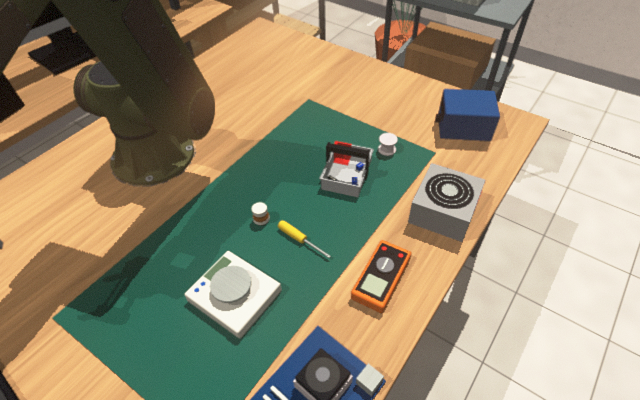

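The top view shows the tote at about (237,223) with its red corner at (217,240). The pan is at (434,225), the jar at (347,265), the spool at (177,203) and the screwdriver at (345,210). The scene view shows the same items. I'll measure the bar and pan from both views.

Run:
```python
from h import *
import pickle
d=pickle.load(open("c0.pkl","rb"))
boxes={"tt":("top",190,180,90,80),"ts":("scene",310,132,90,70),"pt":("top",390,185,80,85),"ps":("scene",180,245,110,95)}
t=[]
for k,(n,x,y,w,h) in boxes.items():
    im=d[n]["frame"][y:y+h,x:x+w]
    s=min(400/w,300/h); im2=cv2.resize(im,None,fx=s,fy=s,interpolation=cv2.INTER_CUBIC)
    o=np.zeros((300,400,3),np.uint8); o[:im2.shape[0],:im2.shape[1]]=im2[:300,:400]; t.append(o)
    print(k,"scale",round(s,3),"off",x,y)
    hsv=cv2.cvtColor(im,cv2.COLOR_BGR2HSV)
    if k[0]=='t':
        m=((im.max(2)<45)).astype(np.uint8)
        nn,l,st,ce=cv2.connectedComponentsWithStats(m)
        i=1+st[1:,4].argmax(); p=np.argwhere(l==i)[:,::-1].astype(np.float32)
        print(k,"black rect",cv2.minAreaRect(p+[x,y]) if 0 else cv2.minAreaRect((p+np.float32([x,y])).astype(np.float32)),st[i])
cv2.imwrite("pics/crop0.png",np.vstack([np.hstack(t[:2]),np.hstack(t[2:])]))
```

```text
tt scale 3.75 off 190 180
tt black rect ((245.82142639160156, 219.20352172851562), (56.5123176574707, 40.54869842529297), 79.3150863647461) [ 31  14  50  57 474]
ts scale 4.286 off 310 132
ts black rect ((348.20001220703125, 157.60000610351562), (49.19349670410156, 21.466251373291016), 26.56505012512207) [ 16  14  42  33 200]
pt scale 3.529 off 390 185
ps scale 3.158 off 180 245
```

View pics/crop0.png

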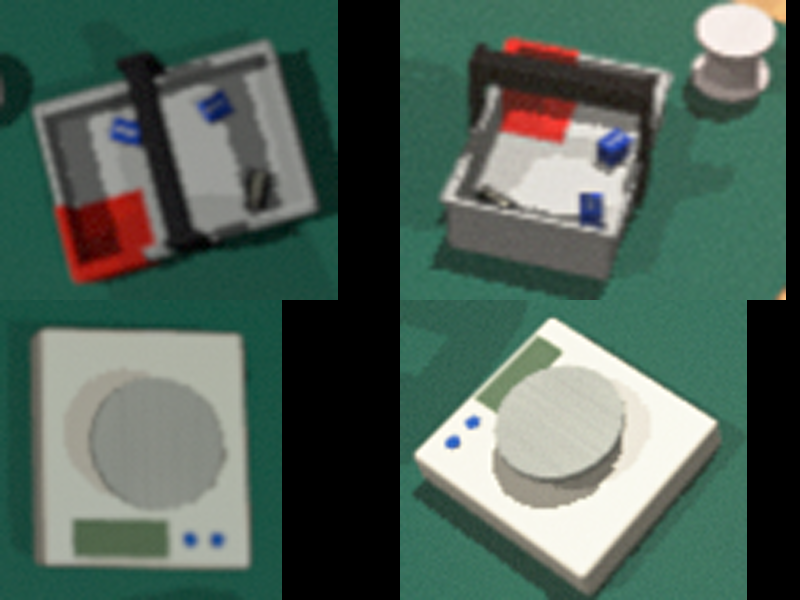

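The crops show the bar running in the top view from (226,197) to (240,243), with its middle near (233.5,220). The pan centre is at (434.8,225.5) in the top view and (230.7,283.6) in the scene view.

Run:
```python
from h import *
import pickle
d=pickle.load(open("c0.pkl","rb"));T,S=d["top"],d["scene"]
np.set_printoptions(precision=4,suppress=True)
t=lambda x,y:[190+x/3.75,180+y/3.75]
s=lambda x,y:[310+x/4.286,132+y/4.286]
print("bar mid",tri(T,t(163,152),S,s(168,76)))
print("bar red end",tri(T,t(184,240),S,s(78,60)))
print("bar far end",tri(T,t(141,63),S,s(256,88)))
a=onz(T,[t(141,63),t(163,152),t(184,240)],.106);print(a,np.linalg.norm(a[2]-a[0]))
p=[390+158/3.529,185+143/3.529];q=[180+160/3.158,245+122/3.158]
print("pan",tri(T,p,S,q),onz(T,[p],.065))
# rim corners of tote in the top view, z=.048
c=onz(T,[t(38,105),t(268,42),t(317,208),t(78,283)],.048);print("rim",c,c.mean(0)); print(np.linalg.norm(np.diff(c,axis=0),axis=1), np.degrees(np.arctan2(*(c[0]-c[1])[1::-1])))
print("screwdriver",onz(T,[[347,178],[343,240]],.015),"jar",onz(T,[[347,265]],.053),"spool",onz(T,[[176,203]],.048))
```

```text
bar mid (array([0.5445, 0.2692, 0.0967]), np.float64(0.008595167748426214))
bar red end (array([0.4883, 0.2513, 0.0967]), np.float64(0.003115227114874532))
bar far end (array([0.6003, 0.2858, 0.1016]), np.float64(0.010487326445303227))
[[0.5957 0.2811 0.106 ]
 [0.5404 0.2643 0.106 ]
 [0.4867 0.2485 0.106 ]] 0.1137064507062038
pan (array([ 0.544 , -0.2222,  0.0594]), np.float64(0.0024798193910484504)) [[ 0.5426 -0.2212  0.065 ]]
rim [[0.5758 0.3599 0.048 ]
 [0.6217 0.2102 0.048 ]
 [0.512  0.1733 0.048 ]
 [0.4602 0.3259 0.048 ]] [0.5424 0.2673 0.048 ]
[0.1566 0.1158 0.1612] 107.05692518848787
screwdriver [[ 0.6686 -0.0077  0.015 ]
 [ 0.5061  0.0016  0.015 ]] jar [[ 0.4435 -0.0051  0.053 ]] spool [[0.5869 0.4207 0.048 ]]
```

Request:
play_rows(steps=[[[-4, -4, 0, 0, 0, 0.05, 1], [-10, -10, 0, 0, 0, 0.05, 1], [-61.3, -59.9, 0, 0, 0, 0.057, 1], [-61.3, -59.9, 0, 0, 0, 0.057, 1], [-61.3, -59.9, 0, 0, 0, 0.057, 1], [-61.3, -59.9, 0, 0, 0, 0.057, 1], [-61.3, -59.9, 0, 0, 0, 0.057, 1], [-61.3, -59.9, 0, 0, 0, 0.057, 1], [-61.3, -59.9, 0, 0, 0, 0.057, 1], [-61.3, -59.9, 0, 0, 0, 0.057, 1], [-61.3, -59.9, 0, 0, 0, 0.057, 1], [-61.3, -59.9, 0, 0, 0, 0.057, 1], [-61.3, -59.9, 0, 0, 0, 0.057, 1], [-61.3, -59.9, 0, 0, 0, 0.057, 1], [-61.3, -59.9, 0, 0, 0, 0.057, 1], [-61.3, -59.9, 0, 0, 0, 0.057, 1], [-61.3, -59.9, 0, 0, 0, 0.057, 1], [-61.3, -59.9, 0, 0, 0, 0.057, 1], [-61.3, -59.9, 0, 0, 0, 0.057, 1], [-61.3, -59.9, 0, 0, 0, 0.057, 1]]], force=30)

```text
time_s: 1.77
ee_pos: [0.5312, 0.2456, 0.2052]
eef_rot: [3.141, 0.001, -1.277]
force: [-0.0, -0.7, 1.1]
grip_width: 0.0944
```

Run:
```python
from h import *
import pickle
c=ctrl.camera("wrist"); pickle.dump(c,open("w1.pkl","wb")); cv2.imwrite("pics/w1.png",c["frame"])
o=ctrl.get_obs();print(o["ee_pos"],o["eef_rot"],o["qpos"],ray(c,[[320,200]]))
```

```text
[0.53261152 0.25063743 0.20400687] [ 3.14059836e+00  2.16599196e-03 -1.27417311e+00] [0.37658871 0.38786138 1.40685845 0.00229538 1.34769149 1.65025195] (array([0.60157302, 0.26717815, 0.38461688]), array([[-0.24338712, -0.08332361, -0.96641608]]))
```

View pics/w1.png

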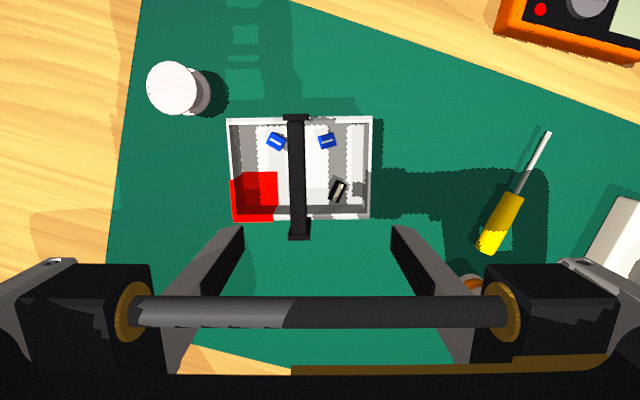

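The wrist view shows the bar's top face from (296,118) to (299,236), almost in line with the picture's columns, so the jaws are nearly square to it.

Run:
```python
from h import *
import pickle
np.set_printoptions(precision=4,suppress=True)
w=pickle.load(open("w1.pkl","rb"));T=pickle.load(open("c0.pkl","rb"))["top"]
g=w["frame"].max(2); 
for r in(135,150,170,190,210,228):
    x=np.flatnonzero(g[r,270:325]<60)+270; print(r,x.min(),x.max(),len(x))
a=onz(w,[[296,119],[297.5,177],[299.5,236]],.106);print(a,np.degrees(np.arctan2(*(a[0]-a[2])[1::-1])),np.linalg.norm(a[0]-a[2]))
t=lambda x,y:[190+x/3.75,180+y/3.75]
print(tri(w,[297.5,178],T,t(163,152)))
r=onz(w,[[228,119],[372,117],[369,218],[233,221]],.048);print(r,r.mean(0),np.linalg.norm(np.diff(r,axis=0),axis=1))
o=ctrl.get_obs();print(o["ee_pos"],o["eef_rot"],o["joint_vel"])
```

```text
135 288 303 16
150 288 304 17
170 289 304 16
190 290 305 16
210 290 306 17
228 290 309 20
[[0.5974 0.2859 0.106 ]
 [0.5468 0.27   0.106 ]
 [0.4901 0.2519 0.106 ]] 17.567566563442153 0.1125808520832655
(array([0.5421, 0.2692, 0.085 ]), np.float64(0.001810455980240747))
[[0.5753 0.3609 0.048 ]
 [0.6225 0.2112 0.048 ]
 [0.5125 0.1763 0.048 ]
 [0.4622 0.3295 0.048 ]] [0.5431 0.2695 0.048 ] [0.157  0.1155 0.1613]
[0.5326 0.2506 0.204 ] [ 3.1406  0.0022 -1.2742] [-0.0739 -0.0751  0.1347 -0.0037 -0.0419 -0.1142]
```

Request:
play_rows(steps=[[[-1.4, -1.5, 0.5, 0, 0, 0, 1], [-1.4, -1.5, 2, 0, 0, 0, 1], [-1.4, -1.5, 4, 0, 0, 0, 1], [-1.4, -1.5, 6, 0, 0, 0, 1], [-1.4, -1.5, 8, 0, 0, 0, 1], [-1.4, -1.5, 9.5, 0, 0, 0, 1], [-1.4, -1.5, 11, 0, 0, 0, 1], [-1.4, -1.5, 12, 0, 0, 0, 1], [-1.4, -1.5, 12.7, 0, 0, 0, 1], [-1.4, -1.5, 12.7, 0, 0, 0, 1], [-1.4, -1.5, 12.7, 0, 0, 0, 1]]], force=40)

```text
time_s: 2.73
ee_pos: [0.5428, 0.2686, 0.0773]
eef_rot: [3.141, 0.002, -1.274]
force: [-0.6, -1.0, -0.3]
grip_width: 0.0942
```

Request:
play_rows(steps=[[[0, 0, 0, 0, 0, 0, 0.5], [0, 0, 0, 0, 0, 0, 0.2], [0, 0, 0, 0, 0, 0, 0], [0, 0, 0, 0, 0, 0, 0], [0, 0, 0, 0, 0, 0, 0], [0, 0, 0, 0, 0, 0, 0], [0, 0, 0, 0, 0, 0, 0], [0, 0, 0, 0, 0, 0, 0], [0, 0, 0, 0, 0, 0, 0], [0, 0, 0, 0, 0, 0, 0]]])

```text
time_s: 3.57
ee_pos: [0.5428, 0.2687, 0.0773]
eef_rot: [3.141, 0.002, -1.274]
force: [-1.2, -0.8, -0.2]
grip_width: 0.0308
```

Request:
play_rows(steps=[[[0, 0, 0, 0, 0, 0, 0], [0, 0, 0, 0, 0, 0, 0], [0, 0, 0, 0, 0, 0, 0], [0, 0, 0, 0, 0, 0, 0], [0, 0, 0, 0, 0, 0, 0], [0, 0, 0, 0, 0, 0, 0]]])

```text
time_s: 4.07
ee_pos: [0.5428, 0.2687, 0.0773]
eef_rot: [3.141, 0.002, -1.274]
force: [-0.4, 1.1, 0.0]
grip_width: 0.0158
```

Request:
play_rows(steps=[[[0, 0, -0.3, 0, 0, 0, 0], [0, 0, -1, 0, 0, 0, 0], [0, 0, -2, 0, 0, 0, 0], [0, 0, -3.2, 0, 0, 0, 0], [0, 0, -4.5, 0, 0, 0, 0], [0, 0, -6, 0, 0, 0, 0], [0, 0, -7.5, 0, 0, 0, 0], [0, 0, -9, 0, 0, 0, 0], [0, 0, -10.3, 0, 0, 0, 0], [0, 0, -11.3, 0, 0, 0, 0], [0, 0, -12, 0, 0, 0, 0], [0, 0, -12, 0, 0, 0, 0]]])

```text
time_s: 5.07
ee_pos: [0.5434, 0.2687, 0.1993]
eef_rot: [-3.14, 0.002, -1.274]
force: [0.3, -0.5, -1.3]
grip_width: 0.0156
```

Request:
play_rows(steps=[[[0.5, 0.15, 0, 0, 0, 0, 0], [1.4, 0.43, 0, 0, 0, 0, 0], [3.3, 1, 0, 0, 0, 0, 0], [5.6, 1.7, 0, 0, 0, 0, 0], [8.4, 2.6, 0, 0, 0, 0, 0], [11.3, 3.4, 0, 0, 0, 0, 0], [14.1, 4.3, 0, 0, 0, 0, 0], [16.9, 5.1, 0, 0, 0, 0, 0], [19.7, 6, 0, 0, 0, 0, 0], [22.5, 6.9, 0, 0, 0, 0, 0], [25.3, 7.7, 0, 0, 0, 0, 0], [28.1, 8.6, 0, 0, 0, 0, 0], [30.9, 9.4, 0, 0, 0, 0, 0], [33.8, 10.3, 0, 0, 0, 0, 0], [36.6, 11.2, 0, 0, 0, 0, 0], [39.4, 12, 0, 0, 0, 0, 0], [41.7, 12.7, 0, 0, 0, 0, 0], [44.1, 13.4, 0, 0, 0, 0, 0], [46, 14, 0, 0, 0, 0, 0], [46.9, 14.3, 0, 0, 0, 0, 0]]])

```text
time_s: 6.73
ee_pos: [0.5427, -0.2243, 0.197]
eef_rot: [-3.141, 0.003, -1.276]
force: [-0.5, 0.5, -2.4]
grip_width: 0.0159
```

Request:
play_rows(steps=[[[0, 0, 0, 0, 0, 0, 0], [0, 0, 0, 0, 0, 0, 0], [0, 0, 0, 0, 0, 0, 0]]])

```text
time_s: 6.98
ee_pos: [0.5425, -0.2235, 0.1968]
eef_rot: [-3.141, 0.004, -1.276]
force: [-0.1, 1.1, -2.3]
grip_width: 0.0159
```

Run:
```python
from h import *
import pickle
d={n:ctrl.camera(n) for n in("top","wrist","scene")};pickle.dump(d,open("c2.pkl","wb"))
o=ctrl.get_obs();print(o["ee_pos"],o["eef_rot"],o["qpos"],o["force"])
t=d["top"]["frame"][160:300,370:510];s=d["scene"]["frame"][200:360,150:310]
cv2.imwrite("pics/c2.png",np.hstack([cv2.resize(t,(400,400)),cv2.resize(s,(400,400))]))
```

```text
[ 0.54282721 -0.2233737   0.19711714] [-3.14097324e+00  2.95090952e-03 -1.27513543e+00] [-0.45396642  0.3897612   1.42041011  0.00265672  1.33297944  0.82054203] [-0.3390041  -0.26485872 -2.42516519]
```

View pics/c2.png

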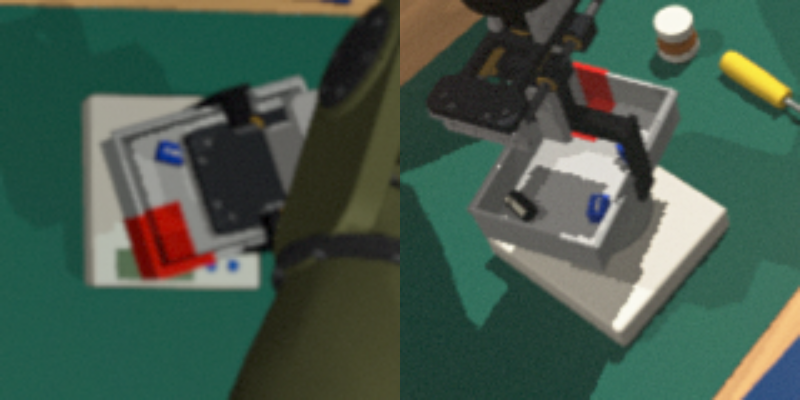

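The tote is level and centred over the scale with all its parts inside. I'll descend gently and watch the force.

Request:
play_rows(steps=[[[-0.1, -0.1, 0.5, 0, 0, 0, 0], [-0.1, -0.1, 1.5, 0, 0, 0, 0], [-0.1, -0.1, 2.6, 0, 0, 0, 0], [-0.1, -0.1, 3.6, 0, 0, 0, 0], [-0.1, -0.1, 4.4, 0, 0, 0, 0], [-0.1, -0.1, 4.9, 0, 0, 0, 0], [-0.1, -0.1, 5.2, 0, 0, 0, 0], [-0.1, -0.1, 5.4, 0, 0, 0, 0], [-0.1, -0.1, 5.5, 0, 0, 0, 0], [-0.1, -0.1, 5.6, 0, 0, 0, 0], [-0.1, -0.1, 5.7, 0, 0, 0, 0], [-0.1, -0.1, 5.7, 0, 0, 0, 0], [-0.1, -0.1, 5.7, 0, 0, 0, 0], [-0.1, -0.1, 5.7, 0, 0, 0, 0]]])

```text
time_s: 8.3
ee_pos: [0.5435, -0.222, 0.1403]
eef_rot: [-3.141, 0.003, -1.275]
force: [-0.3, 0.2, -2.8]
grip_width: 0.0158
```

Request:
play_rows(steps=[[[0, 0, 0.05, 0, 0, 0, 0], [0, 0, 0.1, 0, 0, 0, 0], [0, 0, 0.1, 0, 0, 0, 0], [0, 0, 0.1, 0, 0, 0, 0]]])

```text
time_s: 8.63
ee_pos: [0.5435, -0.222, 0.1394]
eef_rot: [-3.141, 0.003, -1.275]
force: [-0.3, 0.4, -1.6]
grip_width: 0.0155
```

Request:
play_rows(steps=[[[0, 0, 0.05, 0, 0, 0, 0], [0, 0, 0.1, 0, 0, 0, 0], [0, 0, 0.1, 0, 0, 0, 0], [0, 0, 0.1, 0, 0, 0, 0]]])

```text
time_s: 8.97
ee_pos: [0.5438, -0.2219, 0.1393]
eef_rot: [-3.14, 0.002, -1.275]
force: [-2.5, 2.9, 6.1]
grip_width: 0.0156
```

Request:
play_rows(steps=[[[0, 0, -0.02, 0, 0, 0, 0], [0, 0, -0.02, 0, 0, 0, 0.2], [0, 0, -0.02, 0, 0, 0, 0.3], [0, 0, -0.02, 0, 0, 0, 0.4], [0, 0, -0.02, 0, 0, 0, 0.5], [0, 0, -0.02, 0, 0, 0, 0.6], [0, 0, -0.02, 0, 0, 0, 0.6], [0, 0, -0.02, 0, 0, 0, 0.6], [0, 0, -0.02, 0, 0, 0, 0.6], [0, 0, -0.02, 0, 0, 0, 0.6], [0, 0, -0.02, 0, 0, 0, 0.6], [0, 0, -0.02, 0, 0, 0, 0.6]]])

```text
time_s: 9.97
ee_pos: [0.5438, -0.2219, 0.1395]
eef_rot: [-3.14, 0.002, -1.275]
force: [0.7, -0.7, -0.3]
grip_width: 0.0563
```

Run:
```python
from h import *
import pickle
d={n:ctrl.camera(n) for n in("top","wrist","scene")};pickle.dump(d,open("c3.pkl","wb"))
o=ctrl.get_obs();print(o["ee_pos"],o["eef_rot"],o["grip_width"],o["force"])
s=d["scene"]["frame"][200:360,150:310]
cv2.imwrite("pics/c3.png",np.hstack([cv2.resize(d["wrist"]["frame"],(480,300)),cv2.resize(s,(300,300))]))
```

```text
[ 0.54376477 -0.22190087  0.13947263] [-3.13990982e+00  2.23343082e-03 -1.27499763e+00] 0.05662221984194835 [-0.31865089 -0.18232505  0.49315317]
```

View pics/c3.png

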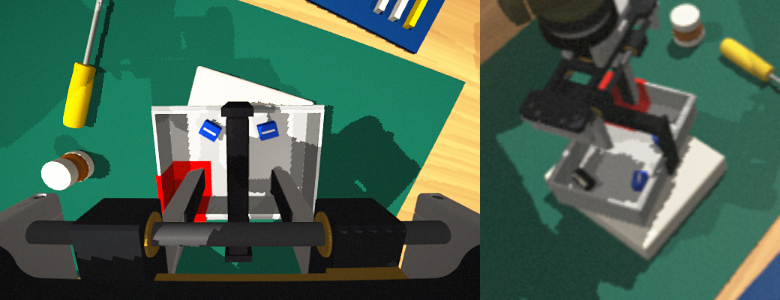

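The tote stands level on the pan with the bar free between the open fingers, and the relays are still at the far end. I'll wait a little, then regrip firmly.

Request:
play_rows(steps=[[[0, 0, 0, 0, 0, 0, 0.6], [0, 0, 0, 0, 0, 0, 0.6], [0, 0, 0, 0, 0, 0, 0.6], [0, 0, 0, 0, 0, 0, 0.6], [0, 0, 0, 0, 0, 0, 0.6], [0, 0, 0, 0, 0, 0, 0.6], [0, 0, 0, 0, 0, 0, 0.6], [0, 0, 0, 0, 0, 0, 0.6], [0, 0, 0, 0, 0, 0, 0.6], [0, 0, 0, 0, 0, 0, 0.6], [0, 0, 0, 0, 0, 0, 0.6], [0, 0, 0, 0, 0, 0, 0.6]]], force=60)

```text
time_s: 11.12
ee_pos: [0.5438, -0.2219, 0.1395]
eef_rot: [-3.14, 0.002, -1.275]
force: [1.0, 0.3, 0.8]
grip_width: 0.0563
```

Request:
play_rows(steps=[[[0, 0, 0, 0, 0, 0, 0.4], [0, 0, 0, 0, 0, 0, 0.2], [0, 0, 0, 0, 0, 0, 0], [0, 0, 0, 0, 0, 0, 0], [0, 0, 0, 0, 0, 0, 0], [0, 0, 0, 0, 0, 0, 0], [0, 0, 0, 0, 0, 0, 0], [0, 0, 0, 0, 0, 0, 0], [0, 0, 0, 0, 0, 0, 0], [0, 0, 0, 0, 0, 0, 0], [0, 0, 0, 0, 0, 0, 0], [0, 0, 0, 0, 0, 0, 0]]], force=60)

```text
time_s: 12.12
ee_pos: [0.5438, -0.2219, 0.1395]
eef_rot: [-3.14, 0.002, -1.275]
force: [-0.1, 0.2, 0.0]
grip_width: 0.0156
```

Request:
play_rows(steps=[[[0, 0, -0.3, 0, 0, 0, 0], [0, 0, -1, 0, 0, 0, 0], [0, 0, -2, 0, 0, 0, 0], [0, 0, -3.2, 0, 0, 0, 0], [0, 0, -4.6, 0, 0, 0, 0], [0, 0, -6, 0, 0, 0, 0], [0, 0, -7.5, 0, 0, 0, 0], [0, 0, -9, 0, 0, 0, 0], [0, 0, -10.5, 0, 0, 0, 0], [0, 0, -12, 0, 0, 0, 0], [0, 0, -13.5, 0, 0, 0, 0], [0, 0, -15, 0, 0, 0, 0], [0, 0, -16.3, 0, 0, 0, 0], [0, 0, -17.3, 0, 0, 0, 0], [0, 0, -18, 0, 0, 0, 0], [0, 0, -18, 0, 0, 0, 0], [0, 0, -18, 0, 0, 0, 0]]])

```text
time_s: 13.53
ee_pos: [0.5436, -0.2223, 0.3194]
eef_rot: [-3.14, 0.002, -1.275]
force: [-0.3, -0.9, -1.8]
grip_width: 0.0156
```

Request:
play_rows(steps=[[[0, 0, 0, 0.02, 0.02, 0, 0], [0, 0, 0, 0.05, 0.05, 0, 0], [0, 0, 0, 0.08, 0.08, 0, 0], [0, 0, 0, 0.12, 0.12, 0, 0], [0, 0, 0, 0.16, 0.16, 0, 0], [0, 0, 0, 0.2, 0.2, 0, 0], [0, 0, 0, 0.24, 0.24, 0, 0], [0, 0, 0, 0.28, 0.28, 0, 0], [0, 0, 0, 0.32, 0.32, 0, 0], [0, 0, 0, 0.36, 0.36, 0, 0], [0, 0, 0, 0.4, 0.4, 0, 0], [0, 0, 0, 0.44, 0.44, 0, 0], [0, 0, 0, 0.47, 0.47, 0, 0], [0, 0, 0, 0.49, 0.49, 0, 0], [0, 0, 0, 0.5, 0.5, 0, 0], [0, 0, 0, 0.5, 0.5, 0, 0], [0, 0, 0, 0.5, 0.5, 0, 0], [0, 0, 0, 0.5, 0.5, 0, 0], [0, 0, 0, 0.5, 0.5, 0, 0], [0, 0, 0, 0.5, 0.5, 0, 0]]])

```text
time_s: 15.2
ee_pos: [0.5437, -0.2224, 0.3194]
eef_rot: [-2.597, -0.475, -1.411]
force: [0.6, 0.9, -2.7]
grip_width: 0.0156
```

Run:
```python
from h import *
import pickle
d={n:ctrl.camera(n) for n in("top","wrist","scene")};pickle.dump(d,open("c4.pkl","wb"))
o=ctrl.get_obs();print(o["ee_pos"],o["eef_rot"],o["grip_width"],o["force"],o["qpos"])
cv2.imwrite("pics/c4.png",np.vstack([np.hstack([cv2.resize(d[n]["frame"],(400,250)) for n in ("top","scene")]),cv2.resize(d["wrist"]["frame"][:280],(800,350))]))
```

```text
[ 0.54356855 -0.22238394  0.31939256] [-2.59669229 -0.47471977 -1.41107138] 0.015227025716456724 [ 0.1178715   0.3238251  -3.54063375] [-0.4354328  -0.0518386   1.80086587 -0.05216881  0.68733696  0.86880706]
```

View pics/c4.png

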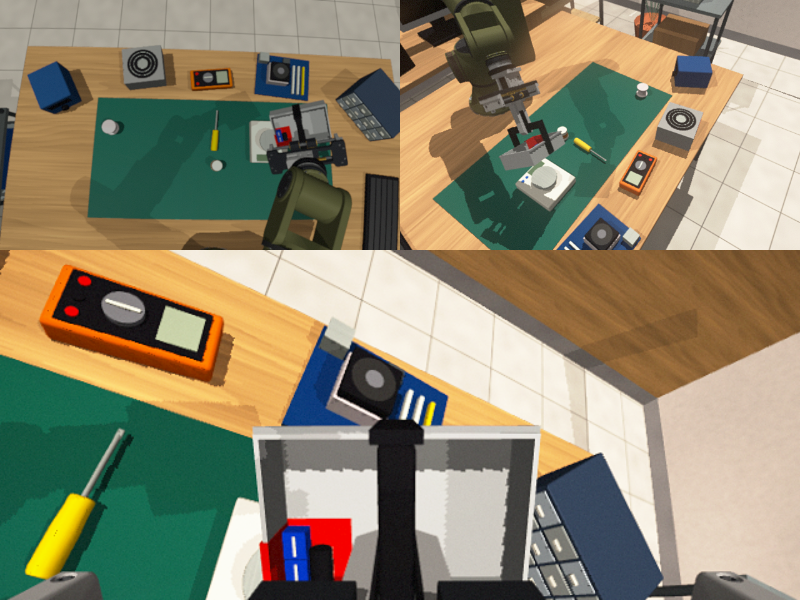

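Both blue relays and the black capacitor now sit together on the red lining, at about (295,555) and (320,562) in the wrist panel. I'll check the distances and that nothing is moving.

Run:
```python
from h import *
import pickle
np.set_printoptions(precision=1,suppress=True)
o=ctrl.get_obs();Rt=R.from_euler("xyz",o["eef_rot"]).as_matrix()
Q=Rt@np.diag([-1,1,-1.]); org=o["ee_pos"]+Rt@[0,0,.0743]
w=pickle.load(open("c4.pkl","rb"))["wrist"]; w2=ctrl.camera("wrist")
def tote(p,z):
    c,d=ray(w,p);c=Q.T@(c-org);d=d@Q;return 1000*(c+d*((z-c[2])/d[:,2])[:,None])
f=lambda x,y:[x/1.25,(y-250)/1.25]
print("rim far corners (expect +-80,-55):",tote([f(254,428),f(539,428)],.045))
print("relay a top face corners",tote([f(283,528),f(308,526),f(286,559),f(310,557)],.019))
print("relay b upper",tote([f(288,562),f(311,561)],.019),"cap top end",tote([f(321,545)],.011))
print("red floor edge top right",tote([f(352,520)],.003), "expect 32 7")
print("corner z",org+Q@[.077,.052,.003],"tilt",np.arccos(Q[2,2]))
print("frame change",np.abs(w["frame"].astype(int)-w2["frame"])[:260].max(2).__gt__(40).sum(),o["joint_vel"].round(4))
```

```text
rim far corners (expect +-80,-55): [[ 78.7 -59.3  45. ]
 [-78.5 -59.2  45. ]]
relay a top face corners [[75.3  7.9 19. ]
 [58.6  6.5 19. ]
 [75.  30.1 19. ]
 [58.6 28.6 19. ]]
relay b upper [[73.8 32.3 19. ]
 [58.1 31.5 19. ]] cap top end [[52.4 23.1 11. ]]
red floor edge top right [[31.3  7.5  3. ]] expect 32 7
corner z [ 0.5 -0.2  0.2] tilt 0.7065379996315845
frame change 74 [-0.  0. -0. -0. -0. -0.]
```

```bash
python3 -c "
from station import ctrl
o=ctrl.get_obs();print(o['time_s'],o['grip_width'],o['force'])
print(ctrl.hand_in())"
```

```text
15.4 0.01502699649665408 [-0.32327643 -0.85885954 -2.98098718]
the job is handed in; nothing more can be done
None
```

The job is handed in at 15.4 s. The tote was weighed, picked up again, and is held tilted in the air with all three parts in its red corner. No verdict was reported.

- **Weighing:** I lowered the tote onto the pan until the wrist force turned to about +6 N, then opened the fingers for about 2 s. The pictures showed it level, standing on the pan with the handle bar free between the fingers.
- **Final hold:** I regripped the handle at 60 N, lifted it about 180 mm clear of the scale and tilted it 0.71 rad. The red corner is about 0.2 m above the table. Joint speeds read zero and the load on the wrist is about 3 N.
- **Parts:** In the last wrist picture the farthest relay centre is about 35 mm from the red corner and the capacitor about 31 mm, against the 65 mm limit. The second relay lies nearer still; the gripper partly hides it and the capacitor, so I estimated their centres.
- **Other things on the bench:** They look untouched in the pictures; I did not measure their positions again.
- **Disagreements:**
  - Triangulated heights were off by 5 to 20 mm: the pan came out at 59 mm against the stated 65 mm, and the bar's top face at 85 to 102 mm against 106 mm. I took the stated heights and confirmed the pan by contact.
  - The tote's rim read about 4 mm off along its y axis in the last view.
  - Two wrist frames a moment apart differed in 74 pixels, which I took as noise.

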